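# Hold the disc-handled plug gauge in the optical micrometer

## Task

Draw the plug gauge whose handle ends in a flat disc out of the sloping rack, turn it level, and hold its steel plug raised in the gap of the optical micrometer: the middle of the plug midway between the two round windows and at their centre, the gauge square across the beam. Touch nothing of the micrometer, leave the other two gauges in the rack and the bottle and V-block where they are. Finish while still holding the gauge there in the gripper, steady and in mid-air.

Things in the scene. Friction and masses are not known exactly. Their poses are not given: they have to be found in the camera images.
- disc_gauge: Gauge to take, 124 mm, 0.10-0.17 kg. Origin: free tip of its plug; z along its axis to the handle: steel plug 0-45 mm (14 dia), collar 45-49 (26 dia), aluminium handle 49-119 (18 dia), end disc 119-124 (30 dia); balance at 55. Starts in one of the rack's holes, collar on the face, axis leaning 45 deg, disc end up and to the rack's front (-x); its y axis is the rack's y.
- plug_mid (a point): Middle of the disc gauge's steel plug: on its axis, 22 mm from the free tip; axes as disc_gauge.
- rack: Fixed: black slab 220 mm wide (y), 40 thick, tipped 45 deg, face looking up and to the front (-x); three through holes of 16 mm in a row, the gauges in any order. Hole axes (-0.707, 0, 0.707). Origin on the table below the middle mouth; mouths at x 0, y -75, 0, 75, z 56 mm. z up. Top 81 mm at the back (x to 58 mm); low front edge of the face at x -25, z 31 mm.
- micrometer: Fixed. Dark granite base 120 x 210 x 30 mm (x, y, z), two grey heads, each 50 (x) by 45 mm (y), up to z 202 mm, facing each other along y (the beam) across a 90 mm gap (y -45 to 45). Origin on the table under the base's centre, z up, x pointing into the gap from its open front (robot's side).
- beam_mid (a point): Centre of the micrometer's beam: midway between the two round windows (30 mm diameter) at 160 mm above the table; axes as micrometer.
- plain_gauge: Same steel plug (14 mm diameter, 45 mm long) and collar as the disc gauge; stands in one of the other two holes of the rack. Origin at the free tip of its plug, z along its axis towards the handle. Its handle (18 mm diameter) ends plain at 119 mm. To be left in the rack.
- ball_gauge: Same steel plug (14 mm diameter, 45 mm long) and collar as the disc gauge; stands in one of the other two holes of the rack. Origin at the free tip of its plug, z along its axis towards the handle. Its slimmer handle (14 mm diameter) ends in a ball of 24 mm diameter, centred at 125 mm. To be left in the rack.
- cleaner_bottle: Loose white bottle with a red cap, 60 mm diameter, 150 mm tall, beyond the work. Origin under its centre.
- v_block: Dark steel V-block about 50 x 45 x 40 mm, loose on the table between the robot and the work. Origin under its centre.
There are look-alikes about, which are no part of the job. What is shaped like the disc_gauge but green or purple is not meant.

How it is judged:
On the way:
1. the disc gauge is drawn fully out of the rack, in the gripper (height (world z) of disc_gauge above 0.085 m and contact force between disc_gauge and rack below 0.05 N and contact force between the fingers and disc_gauge above 0.5 N), for 0.1 s.
At the end, for the whole second after the job is handed in: Disc gauge held by the fingers alone and still, level within 12 degrees, axis within 15 degrees of the micrometer's x; middle of its plug within 18 (x), 25 (y), 12 (z) mm of the beam centre, touching neither micrometer nor rack; other gauges moved under 15 mm, V-block and bottle under 30 mm (x of plug_mid in the frame of beam_mid between -0.018 and 0.018 m and y of plug_mid in the frame of beam_mid between -0.025 and 0.025 m and z of plug_mid in the frame of beam_mid between -0.012 and 0.012 m and angle between disc_gauge's own z axis and vertical between 1.361 and 1.781 rad and angle between the z axis of disc_gauge and the x axis of micrometer, either way round below 0.26 rad and contact force between the fingers and disc_gauge above 0.5 N and contact force between disc_gauge and micrometer below 0.1 N and contact force between disc_gauge and rack below 0.1 N and linear speed of disc_gauge below 0.03 m/s and distance of each of plain_gauge, ball_gauge from where it was at the start of the episode below 0.015 m and distance of each of v_block, cleaner_bottle from where it was at the start of the episode below 0.03 m); the arm keeps its last pose, push and grip.
It fails at once if the micrometer is touched (over 2 N) (contact force between anything else and micrometer above 2 N).
It fails at once if another gauge is pulled out or pushed about (moved over 15 mm) (distance of any of plain_gauge, ball_gauge from where it was at the start of the episode above 0.015 m).
It fails at once if the V-block is shifted (over 30 mm) (distance of v_block from where it was at the start of the episode above 0.03 m).
It fails at once if the bottle is shifted (over 30 mm) (distance of cleaner_bottle from where it was at the start of the episode above 0.03 m).
It also fails if it takes over 45 s, if anything falls off the work surface, if the arm or the gripper's body presses on something with over 40 N, if the wrist force passes 120 N, or if a joint passes its speed limit or range.

## Robot

A 6-joint arm with a two-finger parallel gripper is mounted at the origin on the work surface. World frame = base frame: x ahead of the robot, y to its left, z up, the work surface at z = 0. Lengths are in m, angles in rad, forces in N, time in s.
With the tool pointing down it reaches from about 0.3 to 0.775 m from the base axis. Payload 14.6 kg.
Tool frame: the origin (TCP) lies between the finger pads; the fingertips stand 14 mm ahead of it and the grasp point (between the pads) lies 5 mm behind it; z points along the fingers, y is the line along which they close (so a half turn about z gives the same grasp; the last joint's range is limited). The gripper opens to 94 mm and grips with 3 to 60 N. Pads are 16 mm wide; open, the fingers measure 119 mm over their backs; the gripper's body (75 mm by 177 mm) begins 78 mm behind the grasp point.
Start: joints at [-1.257, 0.3, 1.521, -0, 1.321, -0.067], TCP at [0.204, -0.511, 0.219] pointing down, gripper open.
Joint ranges: [-3.03, 3.03], [-0.79, 2.21], [0.23, 2.52], [-1.04, 4.18], [0, 3.07], [-2.55, 2.55]. Speed limits (rad/s): [2.22, 2.22, 2.57, 3.14, 3.14, 3.14].

## Interface

Orientations are given as a unit quaternion [x, y, z, w].
In Python, from rig import env gives the robot as it stands.
- The arm moves only by the tool move_arm, never from a script. Its argument "deltas" is a list of rows, each a list of 7 numbers: the turn, a rotation vector about the tool's x, y, z in rad, then the shift along the tool's x, y, z in cm, then the opening, from 0 (shut) to 1 (fully open). A call has exactly 5 rows; each row shifts and turns the commanded pose from where the row before left it, along the tool's axes as they then stand; what a row does not reach is not made up. A row lasts 1/8 s, in which the tool goes at most 62.5 mm and 10.7 degrees, less where a joint would pass 70% of its speed; a pose out of reach is approached as far as the arm can. A call is refused whole if a number of a shift passes 6.25 or a number of a turn 0.188, either way. A call with a gripper value outside its range is refused whole. The fingers move at their own pace and stop on an object; "newtons" is the grip in N (left out, the last holds). Time passes only in rows, so rows that do not move let the fingers close, or fill a call up. It gives the time, the measured TCP pose, the force, the opening and the grip force at its end, in the units of the state.
- env.state(): the state, without advancing time (a new reading comes with each control period).
- env.grab_frame(name): name is "scene" or "top" or "wrist"; returns the picture (480x640x3 uint8, blue, green, red); there is no depth.
- env.camera_params(name): a dict with "mtx" (3x3 intrinsics, pixels), "extrinsics" (4x4, takes a point from camera to world coordinates); the wrist camera has in their place "tool_from_camera" (4x4, takes a point from camera to tool coordinates, whose origin is the TCP and whose axes are the flange's). Camera axes: x right, y down, z forward; pixel columns grow to the right and rows downward; lengths in m; the calibration is good to about 2 mm. A picture is of the moment at which its call begins: read the wrist's pose just before it. camera_params takes no time and is no camera call.
- env.job_done(): hands the job in; it is judged then, once.
The state is a dict: "time_s": time; "joint_pos": joint angles; "qvel": joint speeds; "joint_efforts": joint torques, N m; "tool_pos": TCP position; "orientation": TCP orientation; "ft_force": force on the tool from outside, world axes, zero at the start; "wrist_torque": the same for the moment, N m; "finger_gap": finger opening in m; "grasp_force": force on a finger pad.
Only numpy, scipy, OpenCV 4.12 (cv2) and the standard library are available. Lean on these libraries where they do the work, as an engineer would, in place of code of your own. Each camera call takes 0.05 s, during which the arm holds its last target. There are 200 camera calls.

## Working session

There is one attempt and no reset: what is moved stays moved. The work goes in short steps, Python scripts to look and compute and a tool call to move; the robot and the scene stay as the last step left them, time stands still between calls to the robot, and variables do not carry over. Pictures are saved under pics/ and viewed, at most 10 in all, crops included, and the job is handed in when it is done.

Besides the shell and the picture viewer there is one more tool, called after "Call:" by a JSON object that holds its "name" and its "arguments", one argument or row to a line. move_arm: Moves the arm, as the interface text tells. Its arguments: {"type":"object","properties":{"deltas":{"type":"array","items":{"type":"array","items":{"type":"number"}}},"newtons":{"type":"number"}},"required":["deltas"]}

```bash
mkdir -p pics
python3 - <<'E'
from rig import env
import cv2,numpy as np
np.set_printoptions(precision=4,suppress=True)
s=env.state();print(s)
for n in("scene","top"):
    cv2.imwrite(f"pics/{n}0.png",env.grab_frame(n));p=env.camera_params(n);print(n,p["mtx"],p["extrinsics"])
print(env.camera_params("wrist"))
E
```

```text
{'time_s': 0.0, 'joint_pos': array([-1.2566,  0.3004,  1.5216,  0.    ,  1.3207, -0.0666]), 'qvel': array([-0.0008,  0.0021,  0.0018,  0.0009,  0.0007, -0.0003]), 'joint_efforts': array([  0.0004, -53.1797, -35.2738,   0.0709,   0.0243,  -0.0001]), 'tool_pos': array([ 0.2044, -0.5104,  0.2189]), 'orientation': array([ 0.9819,  0.1893, -0.0001, -0.0006]), 'ft_force': array([-0.1471,  0.1735,  0.7807]), 'wrist_torque': array([0.0101, 0.0005, 0.0422]), 'grasp_force': 0.0, 'finger_gap': 0.09425629694639442}
scene [[621.3974   0.     323.2885]
 [  0.     621.3974 239.3172]
 [  0.       0.       1.    ]] [[ 0.6445  0.6    -0.474   1.1988]
 [ 0.7646 -0.5136  0.3894 -0.4991]
 [-0.0098 -0.6133 -0.7898  1.0724]
 [ 0.      0.      0.      1.    ]]
top [[586.2849   0.     315.6223]
 [  0.     586.2849 241.2614]
 [  0.       0.       1.    ]] [[ 0.0013 -0.9934  0.1146  0.4846]
 [-1.     -0.0021 -0.0071 -0.0176]
 [ 0.0073 -0.1146 -0.9934  1.3504]
 [ 0.      0.      0.      1.    ]]
{'mtx': array([[392.7894,   0.    , 321.0139],
       [  0.    , 392.7894, 236.1871],
       [  0.    ,   0.    ,   1.    ]]), 'tool_from_camera': array([[-0.0003, -0.9693, -0.2458,  0.0716],
       [ 1.    , -0.0002, -0.0007,  0.0009],
       [ 0.0006, -0.2458,  0.9693, -0.1646],
       [ 0.    ,  0.    ,  0.    ,  1.    ]])}
```

View pics/scene0.png

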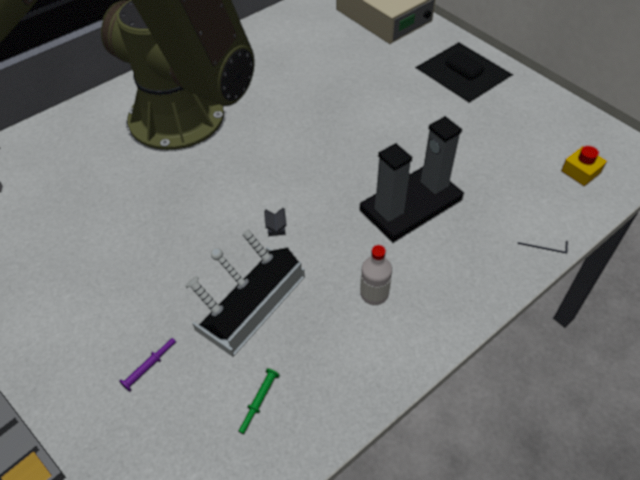

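View pics/top0.png

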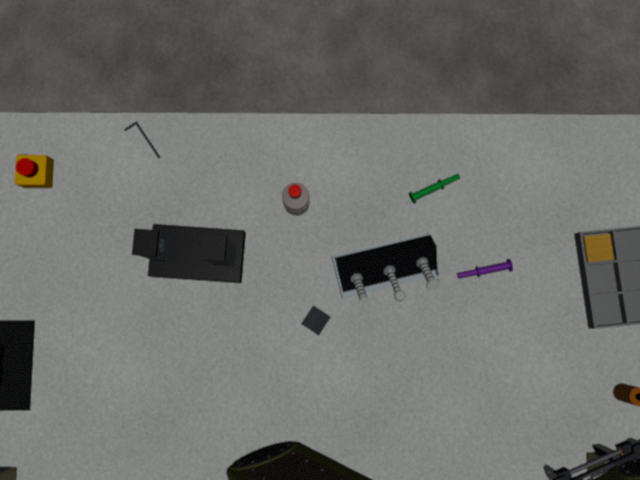

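The rack is at about (390,265) in the top view, the micrometer at (195,253), the V-block at (316,320) and the bottle at (296,197). The scene view shows three gauges at (200,295), (230,267) and (256,247). I'll enlarge both views.

Run:
```python
import cv2,numpy as np
t=cv2.imread("pics/top0.png");s=cv2.imread("pics/scene0.png")
f=lambda im,x,y,w,h,k:cv2.convertScaleAbs(cv2.resize(im[y:y+h,x:x+w],None,fx=k,fy=k,interpolation=cv2.INTER_CUBIC),alpha=1.4,beta=20)
cv2.imwrite("pics/c1.png",np.vstack([f(t,325,225,133,75,6)[:,:798],np.zeros((1,798,3),np.uint8)]))
a=f(s,175,220,133,98,6)
cv2.imwrite("pics/c2.png",a)
cv2.imwrite("pics/c3.png",np.hstack([f(s,355,110,120,140,3.3),f(t,125,215,130,80,3)] if 0 else [cv2.resize(f(s,355,110,120,140,4),(480,560)),cv2.copyMakeBorder(f(t,125,215,130,80,2.4),0,560-192,0,0,cv2.BORDER_CONSTANT)]))
```

```text
(no output)
```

View pics/c1.png

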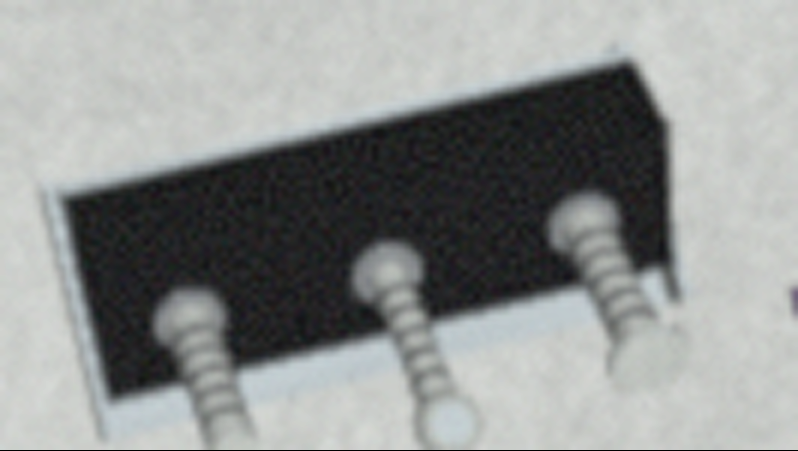

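View pics/c2.png

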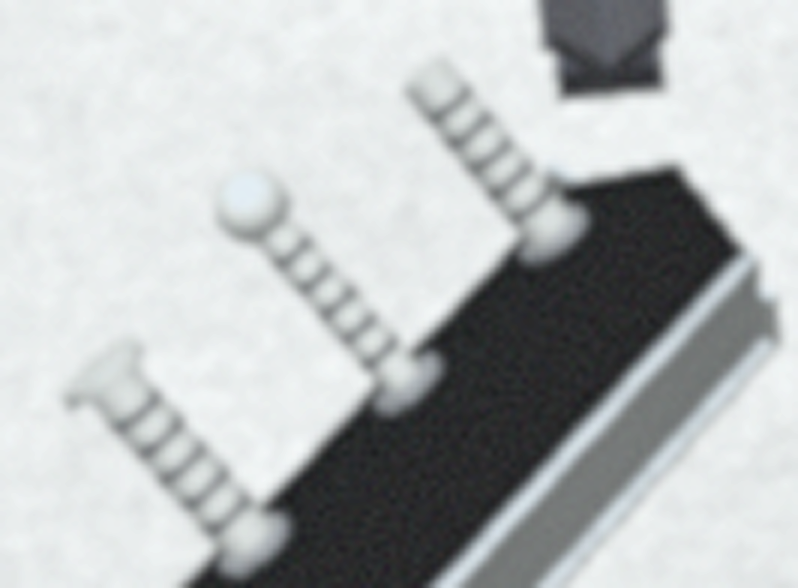

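View pics/c3.png

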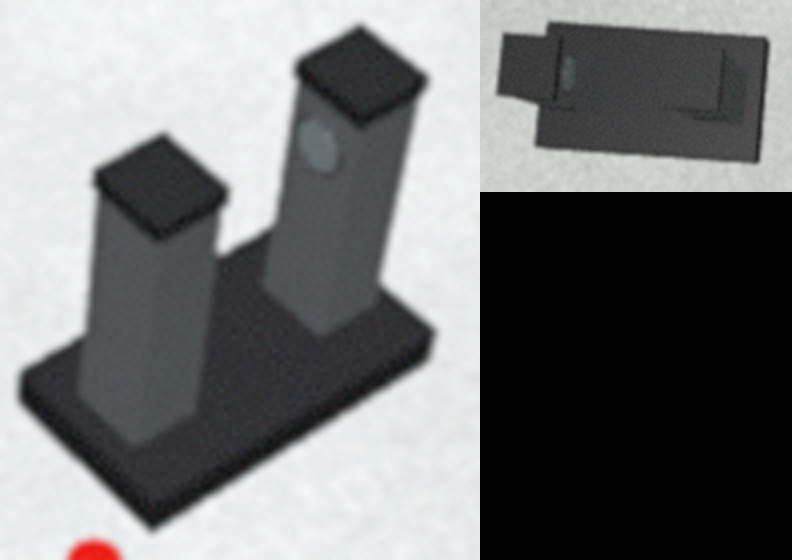

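The disc gauge is in the rack's -y hole: top crop (650,352), scene crop (103,373). The ball gauge is in the middle and the plain one at +y. The micrometer's corners are clear in c3. Next I'll fit the rack and micrometer poses by reprojection.

```bash
cat > h.py <<'E'
from rig import env
import numpy as np
from scipy.optimize import least_squares
from scipy.spatial.transform import Rotation as R
np.set_printoptions(precision=4,suppress=True)
def proj(n,P):
    p=env.camera_params(n);E=np.linalg.inv(p["extrinsics"]);c=np.atleast_2d(P)@E[:3,:3].T+E[:3,3]
    q=c@p["mtx"].T;return q[:,:2]/q[:,2:]
def place(v,P):
    return np.atleast_2d(P)@R.from_euler('z',v[2]).as_matrix().T+[v[0],v[1],0]
def fit(obs,v0):
    def f(v):return np.concatenate([(proj(n,place(v,P))-uv).ravel() for n,P,uv in obs])
    r=least_squares(f,v0,loss='soft_l1',f_scale=1.);return r.x,f(r.x).reshape(-1,2)
E
python3 - <<'E'
from h import *
def px(l,k,o,s=0):return (np.array(l,float)-[s,0]+.5)/k-.5+o
a=np.array([-.7071,0,.7071])
g=lambda y,d:np.array([0,y,.056])+a*d
obs=[("top",np.array([g(.075,.002),g(0,.002),g(-.075,.002),g(0,.080),g(-.075,.0765)]),px([(190,318),(389,270),(585,225),(449,422),(650,352)],6,(325,225))),
("scene",np.array([g(-.075,.002),g(0,.002),g(.075,.002),g(0,.080),g(-.075,.0765),g(.075,.074)]),px([(255,538),(407,378),(555,227),(251,205),(103,373),(432,85)],6,(175,220)))]
v,r=fit(obs,[.45,-.15,.2]);print("rack",v);print(r)
c=lambda y,z:[(-.025,y-.0225,z),(.025,y-.0225,z),(.025,y+.0225,z),(-.025,y+.0225,z)]
obs=[("scene",np.array([(-.06,-.105,.03),(.06,-.105,.03),(.06,.105,.03)]+c(-.0675,.202)+c(.0675,.202)+[(0,.045,.16)]),
 px([(22,375),(152,497),(434,333),(96,175),(160,240),(228,192),(162,133),(296,70),(362,125),(428,80),(360,25),(319,146)],4,(355,110))),
("top",np.array([(.06,.105,.03),(.06,-.105,.03),(-.06,-.105,.03),(-.06,.105,.03),(.025,.09,.202),(-.025,.09,.202)]),px([(548,22),(768,38),(758,161),(536,146),(503,33),(497,95)],2.4,(125,215),480))]
m,r=fit(obs,[.5,.25,0]);print("mic",m);print(r)
import json;json.dump([list(v),list(m)],open("fit.json","w"))
# V-block, bottle from top
p=env.camera_params("top")
for n,u,z in(("vb",(316,320),.04),("bottle",(294,191),.15)):
    d=p["extrinsics"][:3,:3]@np.linalg.solve(p["mtx"],[*u,1]);o=p["extrinsics"][:3,3];print(n,o+d*(z-o[2])/d[2])
E
```

```text
rack [ 0.5719 -0.1892  0.2403]
[[ 0.0871  0.3269]
 [-0.1836  0.2988]
 [-0.0842 -0.1975]
 [-0.1655 -1.3429]
 [ 0.1458  0.793 ]
 [-0.133   0.8238]
 [ 0.2533  0.8403]
 [-0.201   0.9187]
 [ 1.2644 -0.2239]
 [ 0.1044 -0.602 ]
 [-1.6253 -2.5861]]
mic [ 0.6112  0.2416 -0.0635]
[[-1.893  -0.7819]
 [ 0.7087  2.6566]
 [ 1.4813 -0.487 ]
 [-0.5106 -0.7406]
 [-0.109  -2.5559]
 [ 0.2936 -0.4298]
 [ 0.2573  0.2682]
 [-0.0097 -2.2482]
 [ 0.2599 -2.668 ]
 [-0.1426 -0.5514]
 [-0.0123  0.2089]
 [-0.1518  0.3744]
 [-0.1478 -0.7768]
 [ 0.4721 -1.4164]
 [ 0.443   0.144 ]
 [-0.3088  0.302 ]
 [ 1.065  -0.0168]
 [ 1.0153 -0.6594]]
vb [ 0.4602 -0.028   0.04  ]
bottle [0.7284 0.019  0.15  ]
```

```bash
cat > plan.py <<'E'
from h import *
import json
rack,mic=map(np.array,json.load(open("fit.json")))
def Rt(yaw,t):  # tool x ahead, z down, leaning back by t
    c,s=np.cos(t),np.sin(t);Q=R.from_euler('z',yaw).as_matrix()
    return Q@np.array([[c,0,-s],[0,-1,0],[-s,0,-c]])
def ax(yaw,e):return np.array([-np.cos(e)*np.cos(yaw),-np.cos(e)*np.sin(yaw),np.sin(e)])
def rows(p,Rm,N,s=None):
    s=s or env.state();p0=np.array(s["tool_pos"]);R0=R.from_quat(s["orientation"])
    w=(R0.inv()*R.from_matrix(Rm)).as_rotvec()
    print("dist",np.linalg.norm(p-p0),"rot",w)
    for i in range(N):
        Ri=R0*R.from_rotvec(w*i/N)
        # shift expressed in the axes as they stand at the row's start
        print(np.round(np.r_[w/N,Ri.inv().apply((p-p0)/N)*100],3).tolist())
MOUTH=place(rack,[0,-.075,.056])[0]; A=ax(rack[2],np.pi/4); T=.25
E
python3 - <<'E'
from plan import *
M=Rt(rack[2],T);G=MOUTH+A*.040;print(MOUTH,A,G)
rows(G+M[:,2]*(.005-.10),M,10)
E
```

```text
[ 0.5898 -0.2621  0.056 ] [-0.6868 -0.1683  0.7071] [ 0.5623 -0.2688  0.0843]
dist 0.4559699087030444 rot [ 0.0165 -0.2496  0.1399]
[0.002, -0.025, 0.014, 4.454, -0.879, 0.427]
[0.002, -0.025, 0.014, 4.45, -0.941, 0.317]
[0.002, -0.025, 0.014, 4.443, -1.003, 0.208]
[0.002, -0.025, 0.014, 4.433, -1.064, 0.099]
[0.002, -0.025, 0.014, 4.418, -1.126, -0.01]
[0.002, -0.025, 0.014, 4.401, -1.188, -0.118]
[0.002, -0.025, 0.014, 4.379, -1.25, -0.225]
[0.002, -0.025, 0.014, 4.354, -1.311, -0.332]
[0.002, -0.025, 0.014, 4.326, -1.373, -0.438]
[0.002, -0.025, 0.014, 4.294, -1.434, -0.544]
```

Call:
{"name": "move_arm", "arguments": {
  "deltas": [
    [0.002,-0.025,0.014,4.45,-0.88,0.43,0.65],
    [0.002,-0.025,0.014,4.45,-0.94,0.32,0.65],
    [0.002,-0.025,0.014,4.44,-1.0,0.21,0.65],
    [0.002,-0.025,0.014,4.43,-1.06,0.1,0.65],
    [0.002,-0.025,0.014,4.42,-1.13,0,0.65]
  ]
}}

```text
time_s: 0.72
tool_pos: [0.3958, -0.386, 0.1976]
orientation: [0.986, 0.154, -0.063, 0.007]
ft_force: [0.6, -0.4, 0.7]
finger_gap: 0.0609
grasp_force: 0.0
```

Call:
{"name": "move_arm", "arguments": {
  "deltas": [
    [0.002,-0.025,0.014,4.4,-1.19,-0.12,0.65],
    [0.002,-0.025,0.014,4.38,-1.25,-0.23,0.65],
    [0.002,-0.025,0.014,4.35,-1.31,-0.33,0.65],
    [0.002,-0.025,0.014,4.33,-1.37,-0.44,0.65],
    [0.002,-0.025,0.014,4.29,-1.43,-0.54,0.65]
  ]
}}

```text
time_s: 1.35
tool_pos: [0.5861, -0.2626, 0.1762]
orientation: [0.985, 0.119, -0.125, 0.014]
ft_force: [-0.2, -0.3, 0.7]
finger_gap: 0.061
grasp_force: 0.0
```

Call:
{"name": "move_arm", "arguments": {
  "deltas": [
    [0,0,0,0,0,0,0.65],
    [0,0,0,0,0,0,0.65],
    [0,0,0,0,0,0,0.65],
    [0,0,0,0,0,0,0.65],
    [0,0,0,0,0,0,0.65]
  ]
}}

```text
time_s: 1.98
tool_pos: [0.5848, -0.264, 0.177]
orientation: [0.985, 0.118, -0.124, 0.014]
ft_force: [0.1, 0.1, -0.7]
finger_gap: 0.0608
grasp_force: 0.0
```

```bash
cat >> h.py <<'E'
def wproj(s,P):
    p=env.camera_params("wrist");Q=R.from_quat(s["orientation"])
    t=Q.inv().apply(np.atleast_2d(P)-s["tool_pos"]);X=p["tool_from_camera"];c=(t-X[:3,3])@X[:3,:3]
    q=c@p["mtx"].T;return q[:,:2]/q[:,2:]
E
python3 - <<'E'
from plan import *
import cv2
s=env.state();im=env.grab_frame("wrist");cv2.imwrite("pics/w1.png",im)
json.dump({k:list(s[k]) for k in("tool_pos","orientation")},open("s1.json","w"))
print(wproj(s,[MOUTH,MOUTH+A*.002,MOUTH+A*.0765,place(rack,[0,0,.056])[0]+ [0,0,0],place(rack,[0,0,.056])[0]+A*.08]))
M=Rt(rack[2],T);G=MOUTH+A*.040
rows(G+M[:,2]*.005,M,5)
print(s["time_s"],s["finger_gap"])
E
```

```text
[[319.5334 189.6303]
 [319.5279 192.2226]
 [319.3046 296.8322]
 [214.8209 189.6662]
 [205.425  302.1032]]
dist 0.10045559560333671 rot [-0.0024  0.0004 -0.0004]
[-0.0, 0.0, -0.0, 0.011, -0.007, 2.009]
[-0.0, 0.0, -0.0, 0.011, -0.008, 2.009]
[-0.0, 0.0, -0.0, 0.011, -0.009, 2.009]
[-0.0, 0.0, -0.0, 0.011, -0.01, 2.009]
[-0.0, 0.0, -0.0, 0.01, -0.011, 2.009]
1.975 0.060768254219394115
```

View pics/w1.png

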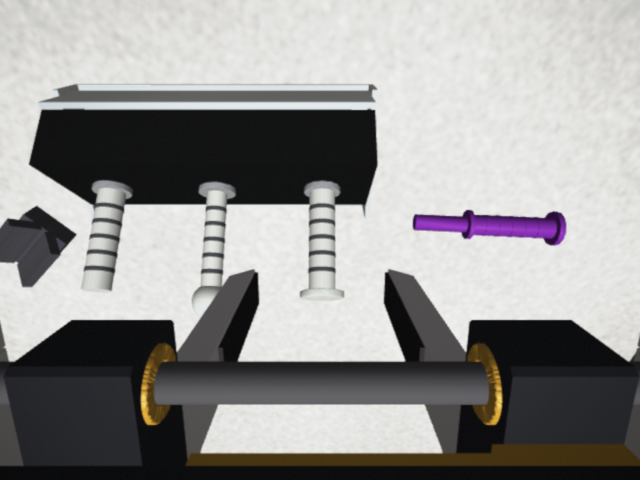

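The wrist view puts the collar at (322,190) and the disc at (322,295), against predicted (319.5,192) and (319,297). That's about 1 mm sideways. The way down is clear, so I'll descend and grip.

Call:
{"name": "move_arm", "arguments": {
  "deltas": [
    [0,0,0,0.01,0.02,2.0,0.65],
    [0,0,0,0.01,0.02,2.0,0.65],
    [0,0,0,0.01,0.01,2.0,0.65],
    [0,0,0,0.01,0.01,2.0,0.65],
    [0,0,0,0.01,0.01,2.0,0.65]
  ]
}}

```text
time_s: 2.65
tool_pos: [0.5614, -0.2699, 0.0792]
orientation: [0.985, 0.119, -0.124, 0.014]
ft_force: [-0.2, -0.2, 0.3]
finger_gap: 0.0611
grasp_force: 0.0
```

Call:
{"name": "move_arm", "arguments": {
  "deltas": [
    [0,0,0,0,0,0,0.65],
    [0,0,0,0,0,0,0.1],
    [0,0,0,0,0,0,0.1],
    [0,0,0,0,0,0,0.1],
    [0,0,0,0,0,0,0.1]
  ],
  "newtons": 40
}}

```text
time_s: 3.28
tool_pos: [0.5617, -0.2698, 0.0799]
orientation: [0.985, 0.119, -0.124, 0.014]
ft_force: [0.0, 0.8, -0.3]
finger_gap: 0.0246
grasp_force: 0.0
```

Run:
```python
from plan import *
import cv2
s=env.state();im=env.grab_frame("wrist");cv2.imwrite("pics/w2.png",im)
json.dump({k:list(s[k]) for k in("tool_pos","orientation")},open("s2.json","w"))
print(s["tool_pos"],s["finger_gap"],s["grasp_force"],s["ft_force"],s["time_s"])
print(wproj(s,[MOUTH+A*.002,MOUTH+A*.0765]))
rows(s["tool_pos"]+A*.1,R.from_quat(s["orientation"]).as_matrix(),5,s)
```

```text
[ 0.5617 -0.2698  0.0799] 0.024625315777823197 0.0 [ 0.0433  0.8408 -0.2844] 3.275
[[317.7718 223.6156]
 [317.0958 394.4363]]
dist 0.10000000000000003 rot [0. 0. 0.]
[0.0, 0.0, 0.0, -1.72, -0.002, -1.02]
[0.0, 0.0, 0.0, -1.72, -0.002, -1.02]
[0.0, 0.0, 0.0, -1.72, -0.002, -1.02]
[0.0, 0.0, 0.0, -1.72, -0.002, -1.02]
[0.0, 0.0, 0.0, -1.72, -0.002, -1.02]
```

View pics/w2.png

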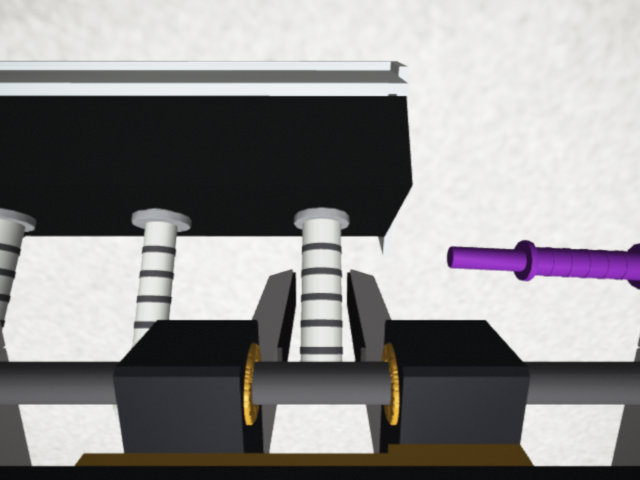

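The fingers straddle the handle, centred at about (321,320), and are still closing (gap 24.6 mm). I'll finish the grip before drawing.

Call:
{"name": "move_arm", "arguments": {
  "deltas": [
    [0,0,0,0,0,0,0],
    [0,0,0,0,0,0,0],
    [0,0,0,0,0,0,0],
    [0,0,0,0,0,0,0],
    [0,0,0,0,0,0,0]
  ],
  "newtons": 50
}}

```text
time_s: 3.95
tool_pos: [0.5616, -0.2698, 0.0797]
orientation: [0.985, 0.119, -0.124, 0.014]
ft_force: [0.1, -0.3, 1.4]
finger_gap: 0.0169
grasp_force: 50.0
```

Call:
{"name": "move_arm", "arguments": {
  "deltas": [
    [0,0,0,-0.86,0,-0.51,0],
    [0,0,0,-1.72,0,-1.02,0],
    [0,0,0,-1.72,0,-1.02,0],
    [0,0,0,-1.72,0,-1.02,0],
    [0,0,0,-1.72,0,-1.02,0]
  ]
}}

```text
time_s: 4.58
tool_pos: [0.4989, -0.2852, 0.144]
orientation: [0.985, 0.119, -0.124, 0.014]
ft_force: [0.4, -0.5, -1.6]
finger_gap: 0.0167
grasp_force: 50.0
```

Run:
```python
from plan import *
s=env.state();print(s["tool_pos"],s["finger_gap"],s["grasp_force"],s["ft_force"],s["time_s"])
# grasp offset: TCP->tip in tool frame, from s2 pose & model
s2=json.load(open("s2.json"));Q=R.from_quat(s2["orientation"])
pm=Q.inv().apply(MOUTH-A*.045+A*.022-s2["tool_pos"]);za=Q.inv().apply(A);print("plugmid in tool",pm,"axis in tool",za)
M=Rt(rack[2],T-np.pi/4)
print(M@za)
Mm=Rt(mic[2],T-np.pi/4)
B=place(mic,[0,0,.16])[0];F=B-Mm@pm;print("beam",B,"final TCP",F, "axis",Mm@za)
xm=place([0,0,mic[2]],[1,0,0])[0]
pre=F-xm*.14+[0,0,.06]
print("pre",pre);rows(pre,Mm,15,s)
```

```text
[ 0.4989 -0.2852  0.144 ] 0.016666105540827966 50.00029742717743 [ 0.3786 -0.4897 -1.6257] 4.575
plugmid in tool [ 0.0539 -0.0008  0.0277] axis in tool [-0.8602 -0.0012 -0.5099]
[-0.9716 -0.2368 -0.0003]
beam [0.6112 0.2416 0.16  ] final TCP [0.5508 0.2446 0.1563] axis [-0.9979  0.0647 -0.0003]
pre [0.4111 0.2535 0.2163]
dist 0.5505314780644904 rot [-0.0468  0.7805  0.3075]
[-0.003, 0.052, 0.021, 0.158, -3.629, -0.528]
[-0.003, 0.052, 0.021, 0.111, -3.63, -0.532]
[-0.003, 0.052, 0.021, 0.064, -3.63, -0.539]
[-0.003, 0.052, 0.021, 0.018, -3.629, -0.548]
[-0.003, 0.052, 0.021, -0.027, -3.627, -0.56]
[-0.003, 0.052, 0.021, -0.072, -3.624, -0.574]
[-0.003, 0.052, 0.021, -0.116, -3.621, -0.59]
[-0.003, 0.052, 0.021, -0.159, -3.616, -0.609]
[-0.003, 0.052, 0.021, -0.201, -3.61, -0.629]
[-0.003, 0.052, 0.021, -0.242, -3.604, -0.652]
[-0.003, 0.052, 0.021, -0.281, -3.596, -0.677]
[-0.003, 0.052, 0.021, -0.319, -3.588, -0.704]
[-0.003, 0.052, 0.021, -0.355, -3.579, -0.732]
[-0.003, 0.052, 0.021, -0.389, -3.569, -0.763]
[-0.003, 0.052, 0.021, -0.422, -3.558, -0.795]
```

Call:
{"name": "move_arm", "arguments": {
  "deltas": [
    [0,0,0,-1.37,0,-2.13,0],
    [0,0,0,-1.37,0,-2.13,0],
    [0,0,0,-1.37,0,-2.13,0],
    [0,0,0,-1.37,0,-2.13,0],
    [0,0,0,-1.37,0,-2.13,0]
  ]
}}

```text
time_s: 5.2
tool_pos: [0.4603, -0.2948, 0.2645]
orientation: [0.985, 0.119, -0.124, 0.014]
ft_force: [-0.5, 0.1, -1.8]
finger_gap: 0.0171
grasp_force: 50.0
```

Run:
```python
from plan import *
s=env.state();print(s["tool_pos"],s["finger_gap"],s["grasp_force"],s["ft_force"],s["time_s"])
rows(np.array([.4111,.2535,.2463]),Rt(mic[2],T-np.pi/4),20,s)
```

```text
[ 0.4603 -0.2948  0.2645] 0.017055491993192923 49.999807476997375 [-0.5357  0.1311 -1.7896] 5.2
dist 0.5507869773911969 rot [-0.0467  0.7804  0.3075]
[-0.002, 0.039, 0.015, 0.423, -2.721, -0.007]
[-0.002, 0.039, 0.015, 0.381, -2.727, 0.002]
[-0.002, 0.039, 0.015, 0.339, -2.733, 0.01]
[-0.002, 0.039, 0.015, 0.297, -2.738, 0.016]
[-0.002, 0.039, 0.015, 0.254, -2.742, 0.02]
[-0.002, 0.039, 0.015, 0.211, -2.746, 0.023]
[-0.002, 0.039, 0.015, 0.168, -2.749, 0.024]
[-0.002, 0.039, 0.015, 0.124, -2.751, 0.023]
[-0.002, 0.039, 0.015, 0.081, -2.753, 0.02]
[-0.002, 0.039, 0.015, 0.038, -2.754, 0.016]
[-0.002, 0.039, 0.015, -0.005, -2.754, 0.011]
[-0.002, 0.039, 0.015, -0.047, -2.754, 0.003]
[-0.002, 0.039, 0.015, -0.09, -2.752, -0.006]
[-0.002, 0.039, 0.015, -0.132, -2.751, -0.017]
[-0.002, 0.039, 0.015, -0.173, -2.748, -0.029]
[-0.002, 0.039, 0.015, -0.214, -2.745, -0.043]
[-0.002, 0.039, 0.015, -0.254, -2.742, -0.059]
[-0.002, 0.039, 0.015, -0.293, -2.737, -0.076]
[-0.002, 0.039, 0.015, -0.332, -2.732, -0.094]
[-0.002, 0.039, 0.015, -0.37, -2.727, -0.114]
```

Call:
{"name": "move_arm", "arguments": {
  "deltas": [
    [-0.002,0.039,0.015,0.42,-2.72,0,0],
    [-0.002,0.039,0.015,0.38,-2.73,0,0],
    [-0.002,0.039,0.015,0.34,-2.73,0.01,0],
    [-0.002,0.039,0.015,0.3,-2.74,0.02,0],
    [-0.002,0.039,0.015,0.25,-2.74,0.02,0]
  ]
}}

```text
time_s: 5.82
tool_pos: [0.4479, -0.1569, 0.2591]
orientation: [0.996, 0.083, -0.026, 0.012]
ft_force: [0.6, 1.4, -1.3]
finger_gap: 0.0168
grasp_force: 50.0
```

Call:
{"name": "move_arm", "arguments": {
  "deltas": [
    [-0.002,0.039,0.015,0.21,-2.75,0.02,0],
    [-0.002,0.039,0.015,0.17,-2.75,0.02,0],
    [-0.002,0.039,0.015,0.12,-2.75,0.02,0],
    [-0.002,0.039,0.015,0.08,-2.75,0.02,0],
    [-0.002,0.039,0.015,0.04,-2.75,0.02,0]
  ]
}}

```text
time_s: 6.45
tool_pos: [0.4352, -0.02, 0.2548]
orientation: [0.996, 0.046, 0.072, 0.009]
ft_force: [-0.3, -0.6, -1.6]
finger_gap: 0.0165
grasp_force: 50.0
```

Call:
{"name": "move_arm", "arguments": {
  "deltas": [
    [-0.002,0.039,0.015,0,-2.75,0.01,0],
    [-0.002,0.039,0.015,-0.05,-2.75,0,0],
    [-0.002,0.039,0.015,-0.09,-2.75,0,0],
    [-0.002,0.039,0.015,-0.13,-2.75,-0.02,0],
    [-0.002,0.039,0.015,-0.17,-2.75,-0.03,0]
  ]
}}

```text
time_s: 7.08
tool_pos: [0.4224, 0.1167, 0.2509]
orientation: [0.986, 0.009, 0.169, 0.007]
ft_force: [0.8, -0.3, -2.1]
finger_gap: 0.0167
grasp_force: 50.0
```

Call:
{"name": "move_arm", "arguments": {
  "deltas": [
    [-0.002,0.039,0.015,-0.21,-2.75,-0.04,0],
    [-0.002,0.039,0.015,-0.25,-2.74,-0.06,0],
    [-0.002,0.039,0.015,-0.29,-2.74,-0.08,0],
    [-0.002,0.039,0.015,-0.33,-2.73,-0.09,0],
    [-0.002,0.039,0.015,-0.37,-2.73,-0.11,0]
  ]
}}

```text
time_s: 7.7
tool_pos: [0.4095, 0.2537, 0.2471]
orientation: [0.964, -0.028, 0.265, 0.005]
ft_force: [-0.0, -0.5, -1.5]
finger_gap: 0.0173
grasp_force: 50.0
```

Run:
```python
from plan import *
import cv2
s=env.state();print(s["tool_pos"],s["orientation"],s["finger_gap"],s["grasp_force"],s["ft_force"],s["time_s"],s["joint_pos"])
im=env.grab_frame("wrist");sc=env.grab_frame("scene")
json.dump({k:list(s[k]) for k in("tool_pos","orientation")},open("s3.json","w"))
f=lambda a,x,y,w,h:cv2.resize(a[y:y+h,x:x+w],(w*5//2,h*5//2),interpolation=cv2.INTER_CUBIC)
o=np.zeros((600,800,3),np.uint8);o[:360,:480]=cv2.resize(im,(480,360));o[:400,480:800]=cv2.resize(sc[70:250,340:484],(320,400),interpolation=cv2.INTER_CUBIC)
o[360:600,:480]=cv2.resize(im[150:310,160:480],(480,240)) 
cv2.imwrite("pics/w3.png",o)
Q=R.from_quat(s["orientation"]);pm=np.array([.0539,-.0008,.0277]);za=np.array([-.8602,-.0012,-.5099])
P=s["tool_pos"]+Q.apply([pm-.022*za,pm,pm+.025*za]);print("tip,mid,collar pred",P,wproj(s,P),proj("scene",P))
print("mic window/tops wrist",wproj(s,place(mic,[(-.025,.045,.202),(-.025,-.045,.202),(-.06,.105,.03),(-.06,-.105,.03)])))
rows(place(mic,[0,0,.16])[0]-Rt(mic[2],T-np.pi/4)@pm,Rt(mic[2],T-np.pi/4),5,s)
```

```text
[0.4095 0.2537 0.2471] [ 0.964  -0.0276  0.2645  0.0048] 0.017308909203057377 49.99908685684204 [-0.0072 -0.4692 -1.5023] 7.7 [ 0.6541 -0.0806  1.9633 -0.4401  0.8826  2.4997]
tip,mid,collar pred [[0.4919 0.2498 0.2508]
 [0.4699 0.2511 0.2507]
 [0.445  0.2525 0.2507]] [[318.3274 133.7432]
 [318.2003 173.9279]
 [318.0455 222.8987]] [[384.218   90.8103]
 [377.3275  85.3956]
 [369.6378  79.353 ]]
mic window/tops wrist [[256.1159  49.6723]
 [386.964   49.8769]
 [225.2298 193.2797]
 [419.2061 194.1488]]
dist 0.1681575023404401 rot [-0.0086 -0.0001  0.0039]
[-0.002, -0.0, 0.001, 1.509, 0.033, 3.005]
[-0.002, -0.0, 0.001, 1.509, 0.027, 3.005]
[-0.002, -0.0, 0.001, 1.509, 0.02, 3.005]
[-0.002, -0.0, 0.001, 1.509, 0.014, 3.005]
[-0.002, -0.0, 0.001, 1.509, 0.008, 3.005]
```

View pics/w3.png

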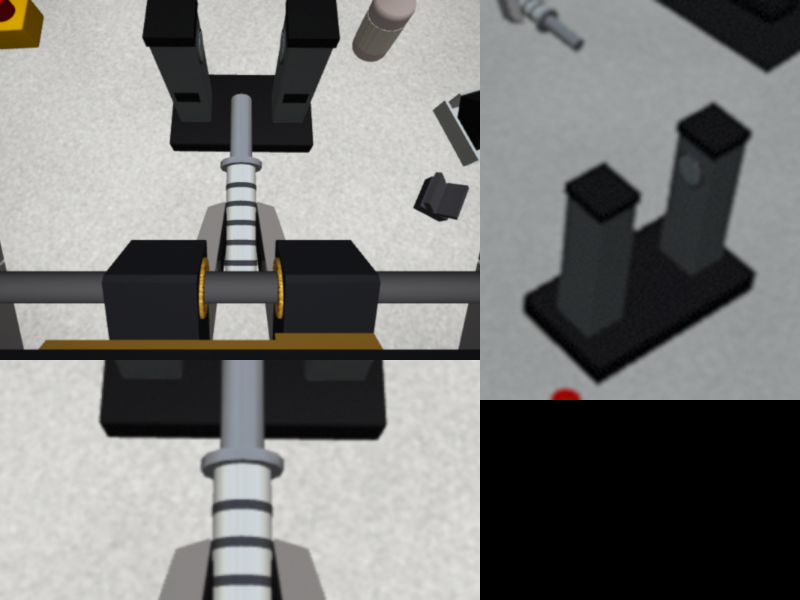

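The wrist view matches the prediction: gauge straight at column 321, tip at (321,129), collar at (321,218). I'll overlay the predicted micrometer corners, enlarged, before entering.

Run:
```python
from plan import *
import cv2
s=env.state();im=env.grab_frame("wrist")
k=3;x0,y0,w,h=190,0,266,200
o=cv2.convertScaleAbs(cv2.resize(im[y0:y0+h,x0:x0+w],None,fx=k,fy=k,interpolation=cv2.INTER_CUBIC),alpha=2.5,beta=30)
pts=[(x,y*sg,z) for sg in(1,-1) for x in(-.025,.025) for y in(.045,.09) for z in(.202,.03)]+[(0,.045,.16),(0,-.045,.16),(-.06,.105,.03),(-.06,-.105,.03),(.06,.105,.03),(.06,-.105,.03)]
for p,c in zip(wproj(s,place(mic,pts)),[(0,255,0)]*16+[(0,0,255)]*2+[(255,0,255)]*4):
    cv2.circle(o,tuple(int(v) for v in (p-[x0,y0])*k),4,c,-1)
cv2.imwrite("pics/w4.png",o)
```

```text
(no output)
```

View pics/w4.png

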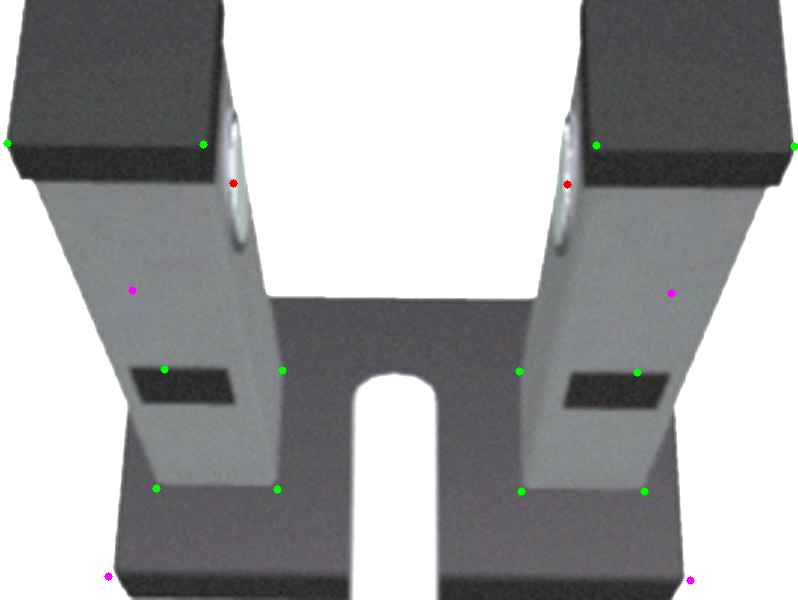

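The fit is confirmed: windows at (235,180) and (563,182), against predicted (233,183) and (567,184). I'll go in slowly.

Call:
{"name": "move_arm", "arguments": {
  "deltas": [
    [-0.001,0,0,0.75,0.01,1.5,0],
    [-0.001,0,0,0.75,0.01,1.5,0],
    [-0.001,0,0,0.75,0.01,1.5,0],
    [-0.001,0,0,0.75,0.01,1.5,0],
    [-0.001,0,0,0.75,0.01,1.5,0]
  ]
}}

```text
time_s: 8.48
tool_pos: [0.4814, 0.2486, 0.2006]
orientation: [0.964, -0.028, 0.264, 0.007]
ft_force: [0.2, 0.3, -1.2]
finger_gap: 0.0169
grasp_force: 50.0
```

Call:
{"name": "move_arm", "arguments": {
  "deltas": [
    [-0.001,0,0,0.75,0.01,1.5,0],
    [-0.001,0,0,0.75,0.01,1.5,0],
    [-0.001,0,0,0.75,0.01,1.5,0],
    [-0.001,0,0,0.75,0.01,1.5,0],
    [-0.001,0,0,0.75,0.01,1.5,0]
  ]
}}

```text
time_s: 9.1
tool_pos: [0.5516, 0.2442, 0.1554]
orientation: [0.964, -0.029, 0.264, 0.01]
ft_force: [0.3, -1.0, -2.3]
finger_gap: 0.0168
grasp_force: 50.0
```

Call:
{"name": "move_arm", "arguments": {
  "deltas": [
    [0,0,0,0,0,0,0],
    [0,0,0,0,0,0,0],
    [0,0,0,0,0,0,0],
    [0,0,0,0,0,0,0],
    [0,0,0,0,0,0,0]
  ]
}}

```text
time_s: 9.72
tool_pos: [0.5506, 0.2444, 0.1562]
orientation: [0.964, -0.029, 0.264, 0.01]
ft_force: [-0.8, -0.7, -0.8]
finger_gap: 0.0167
grasp_force: 50.0
```

Run:
```python
from plan import *
import cv2
s=env.state();print(s["tool_pos"],s["orientation"],s["finger_gap"],s["grasp_force"],s["ft_force"],s["time_s"])
im=env.grab_frame("wrist");sc=env.grab_frame("scene")
Q=R.from_quat(s["orientation"]);pm=np.array([.0539,-.0008,.0277]);za=np.array([-.8602,-.0012,-.5099])
P=s["tool_pos"]+Q.apply([pm-.022*za,pm,pm+.025*za,pm+.0995*za]);B=place(mic,[0,0,.16])[0];print("err in mic",R.from_euler('z',-mic[2]).apply(P[1]-B),"axis",Q.apply(za))
o=np.zeros((600,800,3),np.uint8)
o[:360,:400]=cv2.convertScaleAbs(cv2.resize(im[50:230,220:420],(400,360),interpolation=cv2.INTER_CUBIC),alpha=1.8,beta=20)
o[:600,400:]=cv2.convertScaleAbs(cv2.resize(sc[100:250,370:470],(400,600),interpolation=cv2.INTER_CUBIC),alpha=1.8,beta=20)
W=place(mic,[(0,.045,.16),(0,-.045,.16)])
for p in np.vstack([wproj(s,P),wproj(s,W)]):
    q=(p-[220,50])*2
    if q[0]<400 and q[1]<360:cv2.circle(o,tuple(int(v) for v in q),3,(0,0,255),-1)
for p in proj("scene",np.vstack([P,W])):
    q=(p-[370,100])*4+[400,0];
    if q[0]>400:cv2.circle(o,tuple(int(v) for v in q),3,(0,0,255),-1)
cv2.imwrite("pics/w5.png",o)
```

```text
[0.5506 0.2444 0.1562] [ 0.9641 -0.0286  0.2639  0.0095] 0.016707147583582733 49.99917805194855 [-0.7875 -0.7375 -0.8474] 9.725
err in mic [-0.0001 -0.     -0.0001] axis [-0.9981  0.0613  0.0006]
```

View pics/w5.png

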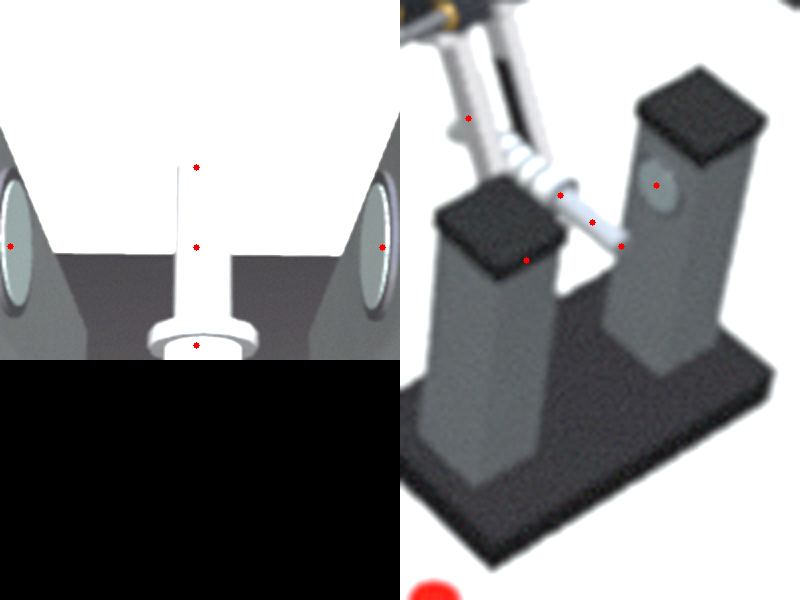

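The plug runs midway between the two windows: columns 17 and 375, plug at 203, beam row about 245. In the scene view the plug's tip and collar are on their predicted points. I'm handing it in.

```bash
python3 -c "
from rig import env
print(env.job_done())"
```

```text
the job is handed in; nothing more can be done
None
```

I drew the disc gauge from the rack, turned it level and handed the job in with it held still in the gripper. Its plug is at the micrometer's beam centre to within a few mm by the last pictures, but the hand-in returned no verdict.

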